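# Load the purple sealing tape on the packing bench spindle

### The job

The vial cartons are about to be sealed. Pick the roll of purple tape from among the loose rolls on the bench and slide it over the upright spindle of the empty tape stand, all the way down so that it sits flat on the stand's base, then let go. Leave the yellow and orange rolls where they are.

Things in the scene. Friction and masses are not known exactly. Their poses are not given: they have to be found in the camera images.
- purple_roll: the purple tape roll: a rigid ring lying flat with its bore upright, on the bench; outer diameter 58 mm, bore 40 mm through (cardboard core), 50 mm high, about 0.1 kg. Origin: centre of its underside; z up along the bore. Grips well across its outside. The loose rolls are at least 110 mm apart, centre to centre
- empty_stand: empty tape stand, fixed to the bench: dark steel disc 90 mm across, 12 mm thick, with a bare upright aluminium spindle, 18 mm in diameter, tip 75 mm above the bench. Origin: centre of the disc's underside; z up along the spindle. A roll that is home has its underside 12 mm above it. A like stand loaded with a teal roll stands 130 mm or more away, centre to centre; not the one to use
- yellow_roll: yellow tape roll, same size and origin as the purple one, standing loose on the bench; to be left alone
- orange_roll: orange tape roll, same size and origin as the purple one, standing loose on the bench; to be left alone
Mind the look-alikes: they are no part of the job. Of the things that look like the purple_roll, take the one that is farthest to the robot's left at the start. What is shaped like the empty_stand but green is not meant.

How it is judged:
At the end, for the whole second after the job is handed in: The purple roll is round the empty stand's spindle (axes within 15 mm), its underside resting on the base (6 to 18 mm above the stand's origin), level within 10 degrees and at rest; the yellow and orange rolls are within 30 mm of where they started (horizontal distance between purple_roll and empty_stand below 0.015 m and z of purple_roll in the frame of empty_stand between 0.006 and 0.018 m and angle between purple_roll's own z axis and vertical below 0.17 rad and linear speed of purple_roll below 0.02 m/s and distance of each of yellow_roll, orange_roll from where it was at the start of the episode below 0.03 m); the robot touches nothing.
It fails at once if the yellow or the orange roll is moved by more than 30 mm (distance of any of yellow_roll, orange_roll from where it was at the start of the episode above 0.03 m).
It also fails if it takes over 45 s, if anything falls off the work surface, if the arm or the gripper's body presses on something with over 40 N, if the wrist force passes 120 N, or if a joint passes its speed limit or range.

### The arm

A 6-joint arm with a two-finger parallel gripper is mounted at the origin on the work surface. World frame = base frame: x ahead of the robot, y to its left, z up, the work surface at z = 0. Lengths are in m, angles in rad, forces in N, time in s.
With the tool pointing down it reaches from about 0.35 to 0.85 m from the base axis. Payload 8.1 kg.
Tool frame: the origin (TCP) lies at the very end of the fingers, on their centre line; the grasp point (between the pads) lies 19 mm behind it; z points along the fingers, y is the direction in which the jaws open and shut (so a half turn about z gives the same grasp; the last joint's range is limited). The gripper opens to 93 mm and grips with 3 to 60 N. Pads are 15 mm wide; open, the fingers measure 128 mm over their backs; the gripper's body (75 mm by 188 mm) begins 65 mm behind the grasp point.
Start: joints at [-1.265, 0.13, 1.488, -0, 1.523, -0.085], TCP at [0.229, -0.555, 0.219] pointing down, gripper open.
Joint ranges: [-2.96, 2.96], [-0.89, 2.26], [0.02, 2.5], [-1.34, 4.48], [0, 2.73], [-2.66, 2.66]. Speed limits (rad/s): [2.39, 2.39, 2.79, 3.14, 3.14, 3.14].

### API

Orientations are given as a rotation vector (axis times angle).
In Python, from plant import robot gives the robot as it stands.
- The arm moves only by the shell command python3 -m inch 'ROWS' [FORCE]. ROWS is JSON, a list that holds one entry, the list of rows, each a list of 7 numbers: the shift along the tool's x, y, z in cm, then the turn, a rotation vector about the tool's x, y, z in degrees, then the gripper command: -1 is fully open, 1 is shut, values between are in proportion. A call has 1 to 5 rows; each row shifts and turns the commanded pose from where the row before left it, along the tool's axes as they then stand; what a row does not reach is not made up. A row lasts 1/10 s, in which the tool goes at most 50 mm and 8.59 degrees, less where a joint would pass 70% of its speed; a pose out of reach is approached as far as the arm can. A call with a gripper value outside its range is refused whole. The fingers move at their own pace and stop on an object; FORCE is the grip in N (left out, the last holds). Time passes only in rows, so rows that do not move let the fingers close. It gives the time, the measured TCP pose, the force and the opening at its end, in the units of the state.
- robot.read_state(): the state, without advancing time (a new reading comes with each control period).
- robot.read_camera(name): name is "scene" or "top" or "wrist"; returns a dict with "image" (480x640x3 uint8, blue, green, red), "K" (3x3 intrinsics, pixels), "distortion" ([k1, k2, p1, p2, k3] as OpenCV has them; the pictures are not rectified), "R" (3x3) and "t" (3): a world point X has camera coordinates R X + t; the wrist camera has in their place "tool_from_camera" (4x4, takes a point from camera to tool coordinates, whose origin is the TCP and whose axes are the flange's). Camera axes: x right, y down, z forward; pixel columns grow to the right and rows downward; lengths in m; the calibration is good to about 2 mm. A picture is of the moment at which its call begins: read the wrist's pose just before it. There is no depth.
- robot.close_job(): hands the job in, once; it reports no verdict.
The state is a dict: "t": time; "q": joint angles; "dq": joint speeds; "joint_torque": joint torques, N m; "tool_pos": TCP position; "orientation": TCP orientation; "force": force on the tool from outside, world axes, zero at the start; "wrist_torque": the same for the moment, N m; "opening": finger opening in m.
Only numpy, scipy, OpenCV 4.12 (cv2) and the standard library are available. Lean on these libraries where they do the work, as an engineer would, in place of code of your own. Each camera call takes 0.05 s, during which the arm holds its last target. There are 200 camera calls.

## Working session

There is one attempt and no reset: what is moved stays moved. The work goes in short steps, Python scripts to look and compute and a shell command to move; the robot and the scene stay as the last step left them, time stands still between calls to the robot, and variables do not carry over. Pictures are saved under pics/ and viewed, about 8 in all and at most 12, crops included, and the job is handed in when it is done.

```bash
mkdir -p pics; python3 - <<'E'
from plant import robot
import cv2,numpy as np
s=robot.read_state();print(s['t'],s['tool_pos'],s['orientation'],s['opening'])
for n in("top","scene"):
    c=robot.read_camera(n);cv2.imwrite(f'pics/{n}0.png',c['image'])
    np.savez(f'{n}0.npz',**c)
E
```

```text
0.0 [ 0.22838739 -0.55420719  0.21759397] [-3.08003353e+00 -6.09556082e-01  3.24638477e-04] 0.09305049286537992
```

View pics/top0.png

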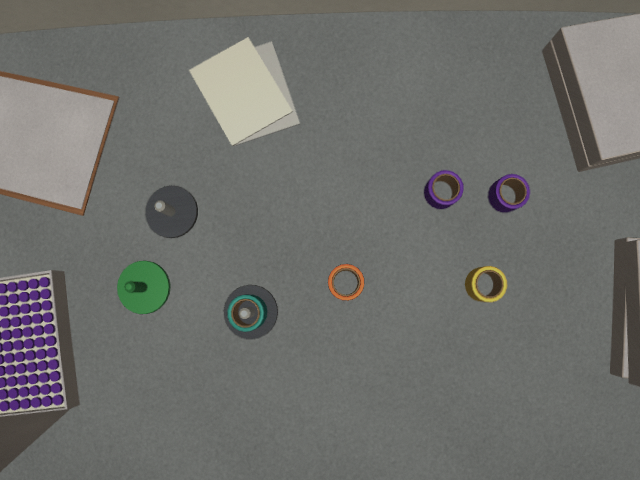

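View pics/scene0.png

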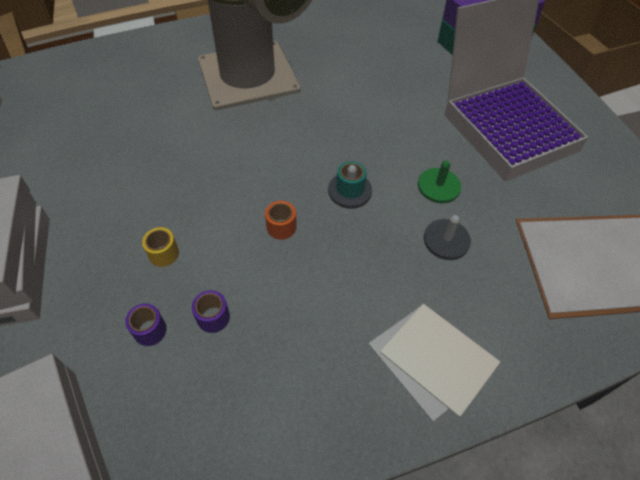

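The top view shows the purple candidates at about (444,189) and (512,192). Orange is at (346,282) and yellow at (489,284). The empty dark stand is at (171,211), the green one at (143,287), and the teal-loaded one at (250,312).

```bash
cat > h.py <<'E'
import cv2,numpy as np
def ray(c,uv,z,R=None,t=None):
    R=c['R'] if R is None else R; t=c['t'] if t is None else t
    p=cv2.undistortPoints(np.array(uv,float).reshape(-1,1,2),c['K'],np.array(c['distortion'],float))[:,0]
    d=np.c_[p,np.ones(len(p))]@R; o=-R.T@np.ravel(t)
    return o+d*((z-o[2])/d[:,2])[:,None]
def holes(img,mask,amin=60):
    cs,h=cv2.findContours(mask,cv2.RETR_CCOMP,cv2.CHAIN_APPROX_NONE)
    return [c[:,0] for c,k in zip(cs,h[0] if h is not None else []) if k[3]>=0 and cv2.contourArea(c)>amin]
def circ(P):
    A=np.c_[2*P[:,:2],np.ones(len(P))];b=(P[:,:2]**2).sum(1)
    s=np.linalg.lstsq(A,b,rcond=None)[0];return s[:2],np.sqrt(s[2]+s[:2]@s[:2])
def mask(img,name):
    hsv=cv2.cvtColor(img,cv2.COLOR_BGR2HSV)
    lo,hi={'purple':((120,110,40),(150,255,255)),'yellow':((20,130,80),(35,255,255)),'orange':((3,170,90),(17,255,255))}[name]
    return cv2.inRange(hsv,lo,hi)
E
python3 - <<'E'
from h import *
for n in('top','scene'):
    c=dict(np.load(n+'0.npz'));im=c['image'];print(n)
    for col in('purple','yellow','orange'):
        for h in holes(im,mask(im,col)):
            print(col,h.mean(0).round(),*circ(ray(c,h,0.05)))
    g=cv2.cvtColor(im,cv2.COLOR_BGR2HSV)
    x,y,w,hh={'top':(140,180,64,64),'scene':(415,205,64,60)}[n]
    v=g[y:y+hh,x:x+w,2]
    m=(v<(np.median(g[...,2][y-10:y,x:x+w])*0.5+np.median(v[w//2-5:w//2+15,20:40])*0.5)).astype('uint8')*255
    m=cv2.morphologyEx(m,cv2.MORPH_OPEN,np.ones((3,3)))
    cs=max(cv2.findContours(m,cv2.RETR_EXTERNAL,cv2.CHAIN_APPROX_NONE)[0],key=cv2.contourArea)
    hull=cv2.convexHull(cs)[:,0]+[x,y]
    print('stand',cv2.fitEllipse(hull),*circ(ray(c,hull,.012)))
    print('tip',ray(c,[{'top':(160,206),'scene':(455,219)}[n]],.075))
    print('green,teal',ray(c,{'top':[(143,287),(250,312)],'scene':[(440,185),(350,190)]}[n],.01))
c=dict(np.load('top0.npz'));cv2.imwrite('pics/crop1.png',cv2.resize(c['image'][150:240,400:550],None,fx=4,fy=4,interpolation=2))
E
```

```text
top
purple [513. 191.] [ 0.62571554 -0.32623477] 0.023674060588282662
purple [446. 187.] [ 0.63444278 -0.21672897] 0.023597591316748073
yellow [489. 284.] [ 0.47712711 -0.27899035] 0.022710046130617962
orange [346. 280.] [ 0.48776494 -0.05140624] 0.023804369667907905
stand ((171.21266174316406, 211.45339965820312), (52.183372497558594, 53.19697189331055), 46.70211410522461) [0.61278265 0.23886651] 0.045268025868508366
tip [[0.61177633 0.23770427 0.075     ]]
green,teal [[0.48624646 0.28738254 0.01      ]
 [0.44143447 0.10669753 0.01      ]]
scene
purple [142. 318.] [ 0.62630439 -0.32688561] 0.023822446261899177
purple [208. 305.] [ 0.63511447 -0.21736285] 0.023850182833945972
yellow [157. 240.] [ 0.47861276 -0.27972259] 0.021798520589790076
orange [280. 212.] [ 0.48753902 -0.05191402] 0.023723982371324753
stand ((446.6645812988281, 239.3682861328125), (40.32999801635742, 48.00532150268555), 110.53878784179688) [0.61815    0.23710851] 0.046524162946913916
tip [[0.61835971 0.2376612  0.075     ]]
green,teal [[0.49132919 0.28796515 0.01      ]
 [0.44702671 0.10550362 0.01      ]]
```

View pics/crop1.png

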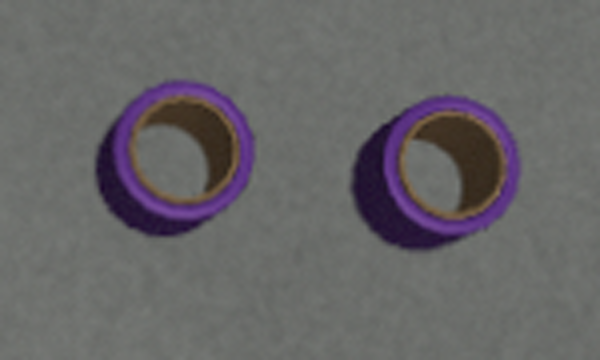

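I see two purple rolls, at px (446,187) with y=-0.217 and px (513,191) with y=-0.326. The purple vial caps at the far left of the image are not rolls. The robot's left is +y, so I take the one at px (446,187), at (0.635,-0.217); the crop shows it's a plain purple ring. The stand is at about (0.615,0.238), dark and bare. I'll move +y first to clear the boxes, then over the roll.

```bash
python3 -m inch '[[[1.9,-4.5,0,0,0,0,-1],[1.9,-4.5,0,0,0,0,-1],[1.9,-4.5,0,0,0,0,-1],[1.9,-4.5,0,0,0,0,-1]]]' 25; python3 -m inch '[[[4.3,0.3,0,0,0,0,-1],[4.3,0.3,0,0,0,0,-1],[4.3,0.3,0,0,0,0,-1],[4.3,0.3,0,0,0,0,-1],[4.3,0.3,0,0,0,0,-1]]]'; python3 -m inch '[[[4.3,0.3,0,0,0,0,-1],[4.3,0.3,0,0,0,0,-1],[4.3,0.3,0,0,0,0,-1],[4.3,0.3,0,0,0,0,-1],[0,0,0,0,0,0,-1]]]'
cat >> h.py <<'E'
from scipy.spatial.transform import Rotation as Ro
def rel(s,target):
    R=Ro.from_rotvec(s['orientation']).as_matrix();return R.T@(np.array(target)-s['tool_pos'])*100
def wrist(robot,fn=None):
    s=robot.read_state();c=robot.read_camera('wrist')
    R=Ro.from_rotvec(s['orientation']).as_matrix();T=c['tool_from_camera']
    Rc=R@T[:3,:3];o=R@T[:3,3]+s['tool_pos']
    c['R']=Rc.T;c['t']=-Rc.T@o
    if fn:cv2.imwrite(fn,c['image'])
    return s,c
E
python3 - <<'E'
from h import *;from plant import robot
s,c=wrist(robot,'pics/w1.png');print(s['t'],s['tool_pos'],rel(s,(.635,-.217,.012)))
for h in holes(c['image'],mask(c['image'],'purple')): print(h.mean(0),*circ(ray(c,h,.05)),len(h))
E
```

```text
t: 0.5
tool_pos: [0.2299, -0.3574, 0.2177]
orientation: [-3.081, -0.609, 0.0]
force: [1.5, 1.2, 1.9]
opening: 0.0928
t: 1.0
tool_pos: [0.4362, -0.2903, 0.2184]
orientation: [-3.082, -0.61, 0.0]
force: [0.6, 0.3, -0.3]
opening: 0.0929
t: 1.5
tool_pos: [0.6013, -0.2339, 0.2158]
orientation: [-3.078, -0.615, 0.003]
force: [-0.4, -0.2, 0.1]
opening: 0.0931
1.5 [ 0.60133763 -0.23394472  0.21575901] [ 3.77955397 -0.20575496 20.37284388]
[428.36666667 229.        ] [ 0.62635005 -0.3255032 ] 0.023134705489919114 150
[314.37341772 170.07594937] [ 0.63499131 -0.21655721] 0.023043318072240318 158
```

View pics/w1.png

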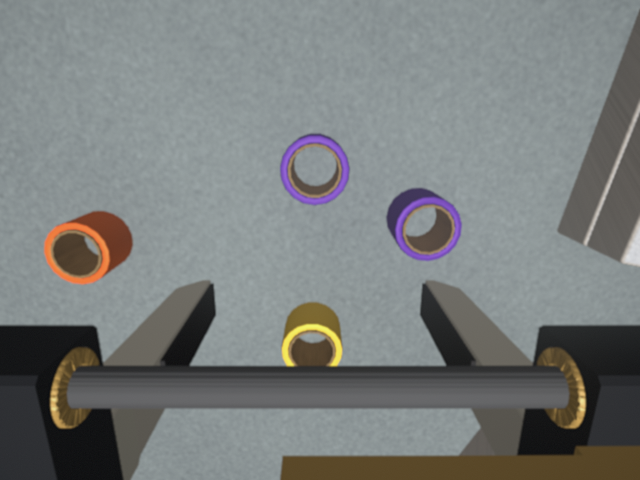

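The wrist view agrees with the others to within 1 mm: target at px (314,170), the other purple roll at px (428,229), yellow at px (312,345). I'll align and descend.

```bash
python3 -m inch '[[[3.8,-0.2,0,0,0,0,-1],[0,0,4,0,0,0,-1],[0,0,4,0,0,0,-1],[0,0,4,0,0,0,-1],[0,0,0,0,0,0,-1]]]'; python3 - <<'E'
from h import *;from plant import robot
s=robot.read_state();print(rel(s,(.635,-.217,.012)))
E
```

```text
t: 2.05
tool_pos: [0.6271, -0.2192, 0.0911]
orientation: [-3.075, -0.607, 0.016]
force: [-1.1, -0.1, -1.0]
opening: 0.0933
[0.88203229 0.16669166 7.90057576]
```

```bash
python3 -m inch '[[[0,0,0,0,0,0,-1],[0,0,0,0,0,0,-1]]]'; python3 - <<'E'
from h import *;from plant import robot
s=robot.read_state();print(rel(s,(.635,-.217,.012)),Ro.from_rotvec(s['orientation']).as_matrix()[:,2])
E
```

```text
t: 2.25
tool_pos: [0.6342, -0.2218, 0.1022]
orientation: [3.079, 0.609, 0.006]
force: [0.7, -0.2, 0.5]
opening: 0.0931
[ 0.23045947 -0.4375063   9.02249852] [ 0.00408802 -0.00186391 -0.99998991]
```

```bash
python3 -m inch '[[[0.1,-0.2,2,0,0,0,-1],[0,0,2,0,0,0,-1],[0,0,0,0,0,0,-1],[0,0,0,0,0,0,-1],[0,0,0,0,0,0,-1]]]'; python3 - <<'E'
from h import *;from plant import robot
s=robot.read_state();print(rel(s,(.635,-.217,.012)),Ro.from_rotvec(s['orientation']).as_matrix()[:,2])
E
```

```text
t: 2.75
tool_pos: [0.6345, -0.2192, 0.0615]
orientation: [3.08, 0.609, 0.005]
force: [-0.8, 1.0, 0.7]
opening: 0.0931
[ 0.11770456 -0.19645319  4.95312853] [ 0.00356653 -0.00157484 -0.9999924 ]
```

```bash
python3 -m inch '[[[0.1,-0.2,1.6,0,0,0,-1],[0,0,1.7,0,0,0,-1],[0,0,1.6,0,0,0,-1],[0,0,0,0,0,0,-1],[0,0,0,0,0,0,-1]]]';python3 -m inch '[[[0,0,0,0,0,0,1],[0,0,0,0,0,0,1],[0,0,0,0,0,0,1],[0,0,0,0,0,0,1],[0,0,0,0,0,0,1]]]' 25;python3 -m inch '[[[0,0,0,0,0,0,1],[0,0,0,0,0,0,1],[0,0,0,0,0,0,1]]]'
```

```text
t: 3.25
tool_pos: [0.632, -0.2157, 0.008]
orientation: [-3.08, -0.61, 0.004]
force: [0.6, 0.3, 0.9]
opening: 0.0931
t: 3.75
tool_pos: [0.6333, -0.2163, 0.01]
orientation: [3.081, 0.61, 0.001]
force: [0.2, 0.3, 1.5]
opening: 0.0588
t: 4.05
tool_pos: [0.6334, -0.2163, 0.01]
orientation: [3.081, 0.61, 0.001]
force: [-1.1, -0.0, 2.1]
opening: 0.0586
```

Gripped at 58.6 mm. Next I lift and carry.

```bash
python3 -m inch '[[[0,0,-2,0,0,0,1],[0,0,-3,0,0,0,1],[0,0,-3,0,0,0,1],[0,0,-3,0,0,0,1],[0,0,-3,0,0,0,1]]]';python3 -m inch '[[[1.3,-3.5,0,0,0,0,1],[1.3,-3.5,0,0,0,0,1],[1.3,-3.5,0,0,0,0,1],[1.3,-3.5,0,0,0,0,1],[1.3,-3.5,0,0,0,0,1]]]';python3 -m inch '[[[1.3,-3.5,0,0,0,0,1],[1.3,-3.5,0,0,0,0,1],[1.3,-3.5,0,0,0,0,1],[0,0,0,0,0,0,1],[0,0,0,0,0,0,1]]]'
python3 - <<'E'
from h import *;from plant import robot
s,c=wrist(robot,'pics/w2.png');print(s['t'],s['tool_pos'],s['opening'],rel(s,(.615,.238,.15)),Ro.from_rotvec(s['orientation']).as_matrix()[:,2])
E
```

```text
t: 4.55
tool_pos: [0.6326, -0.2159, 0.1502]
orientation: [-3.081, -0.61, 0.001]
force: [0.1, -0.0, -1.9]
opening: 0.0582
t: 5.05
tool_pos: [0.6259, -0.0281, 0.1491]
orientation: [-3.082, -0.61, 0.001]
force: [0.9, 0.8, -1.7]
opening: 0.0585
t: 5.55
tool_pos: [0.6221, 0.0832, 0.1491]
orientation: [3.081, 0.613, -0.001]
force: [0.3, 0.1, -0.1]
opening: 0.0587
5.55 [0.62213947 0.08317681 0.14913426] 0.05867453024849925 [  5.26833783 -14.57586225  -0.09100679] [-8.47959957e-04 -3.25404667e-04 -9.99999588e-01]
```

View pics/w2.png

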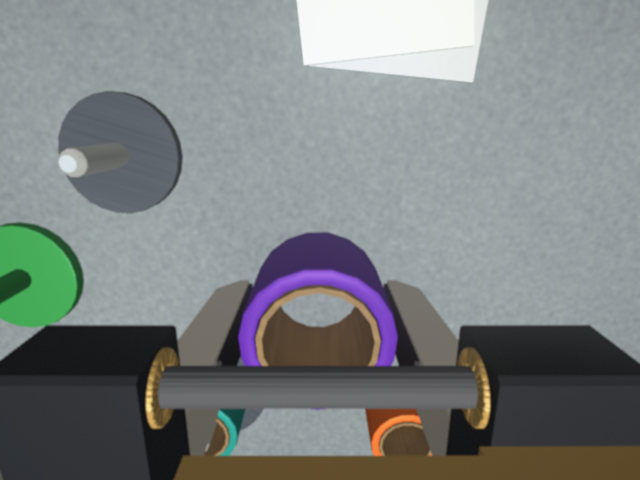

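The wrist view shows the roll held level, the bare stand's disc at px (119,152) with its tip at (70,162), and the green one at (25,275). I'll measure the stand from here.

```bash
python3 - <<'E'
from h import *;from plant import robot
s,c=wrist(robot);im=c['image']
P=ray(c,[(58,150),(181,155),(112,91),(126,213),(160,107),(76,194),(163,197)],.012);print(circ(P))
print(ray(c,[(70,163)],.075))
print(rel(s,(.618,.2375,.149)))
E
```

```text
(array([0.61590659, 0.23890551]), np.float64(0.0456230923097345))
[[0.61610565 0.23780391 0.075     ]]
[ 5.52851932e+00 -1.45250092e+01  1.08365065e-02]
```

```bash
python3 -m inch '[[[1.3,-3.65,0,0,0,0,1],[1.3,-3.65,0,0,0,0,1],[1.3,-3.65,0,0,0,0,1],[1.4,-3.7,0,0,0,0,1]]]';python3 -m inch '[[[0,0,0,0,0,0,1],[0,0,0,0,0,0,1],[0,0,0,0,0,0,1],[0,0,0,0,0,0,1]]]'
python3 - <<'E'
from h import *;from plant import robot
s,c=wrist(robot,'pics/w3.png');print(s['t'],s['tool_pos'],s['opening'],rel(s,(.6145,.239,.025)),Ro.from_rotvec(s['orientation']).as_matrix()[:,2])
E
```

```text
t: 6.05
tool_pos: [0.6162, 0.2375, 0.1496]
orientation: [3.082, 0.606, -0.0]
force: [1.7, 0.4, 0.5]
opening: 0.0582
t: 6.45
tool_pos: [0.6162, 0.2361, 0.1496]
orientation: [3.082, 0.607, -0.0]
force: [-0.6, -0.1, -1.3]
opening: 0.0584
6.45 [0.61621127 0.2361344  0.14957463] 0.058380643744197706 [-0.04686428 -0.33388322 12.45737219] [-1.00333073e-04 -3.75015650e-04 -9.99999925e-01]
```

View pics/w3.png

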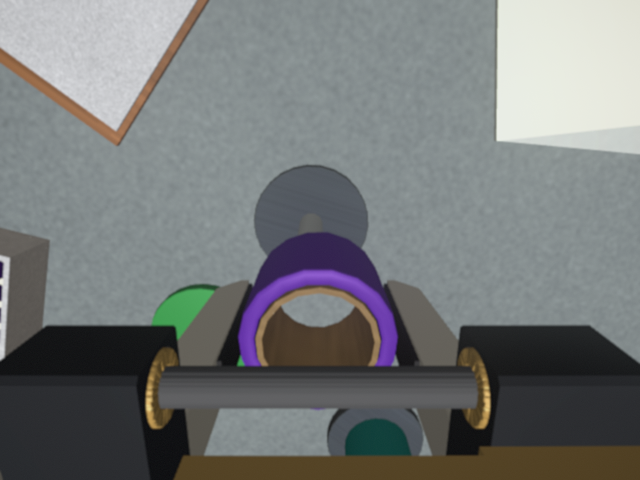

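The disc centre at px 311 against roll centre 318 confirms the 3 mm correction still needed along tool -y. I'll apply it and go down to just above the base.

```bash
python3 -m inch '[[[0,-0.3,2,0,0,0,1],[0,0,2,0,0,0,1],[0,0,1,0,0,0,1],[0,0,0,0,0,0,1],[0,0,0,0,0,0,1]]]';python3 -m inch '[[[0,0,1.5,0,0,0,1],[0,0,1.5,0,0,0,1],[0,0,0,0,0,0,1],[0,0,0,0,0,0,1]]]'
```

```text
t: 7.0
tool_pos: [0.615, 0.2404, 0.1002]
orientation: [-3.082, -0.609, -0.0]
force: [0.4, -0.2, -0.7]
opening: 0.0587
t: 7.4
tool_pos: [0.6138, 0.2406, 0.0684]
orientation: [3.082, 0.61, -0.004]
force: [-0.4, -0.1, -0.0]
opening: 0.0586
```

```bash
python3 - <<'E'
from h import *;from plant import robot
s,c=wrist(robot);print(s['tool_pos'],s['force'],rel(s,(.6145,.239,.025)))
a=robot.read_camera('top')['image'][150:270,110:270];b=robot.read_camera('scene')['image'][150:270,380:540]
cv2.imwrite('pics/c4.png',cv2.resize(np.vstack([a,b]),None,fx=2.5,fy=2.5,interpolation=2))
E
```

```text
[0.61376071 0.24055738 0.06837693] [-0.44612329 -0.06379618 -0.00799244] [0.01884914 0.17314495 4.33762233]
```

View pics/c4.png

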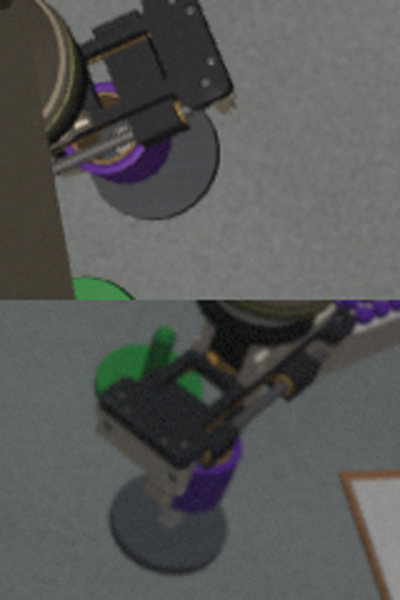

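The roll's underside is at about 58 mm, below the 75 mm tip, with no contact force. The top view shows the spindle inside the bore, so I'll lower the rest.

```bash
python3 -m inch '[[[0,0.1,1.5,0,0,0,1],[0,0,1.5,0,0,0,1],[0,0,1,0,0,0,1],[0,0,0,0,0,0,1],[0,0,0,0,0,0,1]]]';python3 -m inch '[[[0,0,0.2,0,0,0,1],[0,0,0.2,0,0,0,1],[0,0,0,0,0,0,1],[0,0,0,0,0,0,1]]]'
```

```text
t: 8.05
tool_pos: [0.6145, 0.2397, 0.0288]
orientation: [3.082, 0.61, -0.002]
force: [0.1, 0.3, 0.6]
opening: 0.0584
t: 8.45
tool_pos: [0.6151, 0.2399, 0.0259]
orientation: [-3.082, -0.61, -0.0]
force: [-0.3, -0.3, -1.3]
opening: 0.059
```

```bash
python3 -m inch '[[[0,0,0.2,0,0,0,1],[0,0,0.1,0,0,0,1],[0,0,0,0,0,0,1],[0,0,0,0,0,0,1]]]'; python3 -m inch '[[[0,0,0.1,0,0,0,1],[0,0,0,0,0,0,1],[0,0,0,0,0,0,1]]]'
```

```text
t: 8.85
tool_pos: [0.615, 0.2399, 0.0226]
orientation: [-3.082, -0.61, 0.0]
force: [-0.3, 0.4, -1.3]
opening: 0.0587
t: 9.15
tool_pos: [0.6152, 0.2399, 0.022]
orientation: [-3.082, -0.61, -0.001]
force: [-1.5, 0.6, 3.1]
opening: 0.0588
```

The first contact (+3 N) comes at TCP z = 22 mm, where I expected the roll to be home. I'll release and withdraw straight up.

```bash
python3 -m inch '[[[0,0,0,0,0,0,-1],[0,0,0,0,0,0,-1],[0,0,0,0,0,0,-1],[0,0,0,0,0,0,-1],[0,0,0,0,0,0,-1]]]';python3 -m inch '[[[0,0,-2,0,0,0,-1],[0,0,-3,0,0,0,-1],[0,0,-4,0,0,0,-1],[0,0,-4,0,0,0,-1],[0,0,-4,0,0,0,-1]]]';python3 -m inch '[[[-4,0,-2,0,0,0,-1],[-4,0,-2,0,0,0,-1],[-4,0,-2,0,0,0,-1],[0,0,0,0,0,0,-1],[0,0,0,0,0,0,-1]]]'
python3 - <<'E'
from h import *;from plant import robot
s,w=wrist(robot,'pics/w5.png')
t=robot.read_camera('top');q=robot.read_camera('scene')
for n,c in(('wrist',w),('top',t),('scene',q)):
  for col in('purple','yellow','orange'):
    for h in holes(c['image'],mask(c['image'],col)):
        z=.062 if col=='purple' else .05
        P=circ(ray(c,h,z)); 
        if .018<P[1]<.03: print(n,col,h.mean(0).round(),*P)
print(s['t'],s['tool_pos'],s['force'],s['opening'])
E
```

```text
t: 9.65
tool_pos: [0.615, 0.2398, 0.0215]
orientation: [3.082, 0.61, -0.0]
force: [-0.3, -0.3, -0.2]
opening: 0.0914
t: 10.15
tool_pos: [0.6148, 0.2398, 0.1931]
orientation: [-3.082, -0.61, 0.0]
force: [0.9, 0.6, 0.3]
opening: 0.0929
t: 10.65
tool_pos: [0.5043, 0.1942, 0.2529]
orientation: [-3.082, -0.61, -0.005]
force: [0.7, 1.5, -0.9]
opening: 0.0927
wrist purple [317.  66.] [0.61604796 0.24029694] 0.02300768922088032
top purple [513. 191.] [ 0.62358625 -0.32215174] 0.023324462887127938
top yellow [489. 284.] [ 0.47714053 -0.27901094] 0.022674123337443272
top orange [346. 279.] [ 0.48747318 -0.05152008] 0.02367851801146556
scene purple [142. 318.] [ 0.63313498 -0.32432321] 0.023427441512043404
scene purple [454. 223.] [0.61672174 0.23934904] 0.02400139798256055
scene yellow [157. 240.] [ 0.47860043 -0.27971188] 0.021909044703220325
scene orange [280. 212.] [ 0.48733347 -0.05212463] 0.02365758573875014
10.65 [0.50431816 0.1941891  0.2528681 ] [ 0.73160748  1.53944609 -0.90132667] 0.09269757999682317
```

View pics/w5.png

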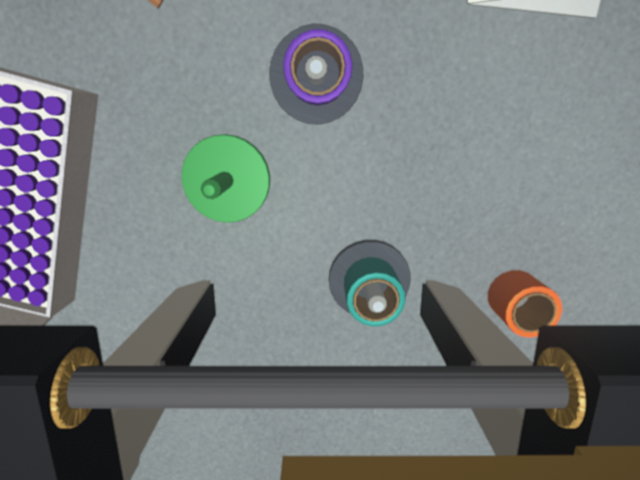

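The purple roll is on the dark stand at px (317,66), with the spindle tip in the middle of the bore. The scene and wrist cameras, both computed at home height, agree at (0.616,0.240), and the bore radius is consistent with that height. Yellow and orange haven't moved.

```bash
python3 -c "
from plant import robot
robot.close_job()"
```

```text
the job is handed in; nothing more can be done
```

I put the leftmost purple roll on the spindle of the empty dark stand, lowered it until it rested on the base, let go, moved the arm clear and handed the job in. The last picture was taken at 10.65 s.

- **Seating:** the roll touched the base at TCP z = 22 mm, with about 3 N. That is the height expected for a roll sitting 12 mm above the stand's origin.
- **Centring:** the wrist and scene cameras put the roll at about (0.616, 0.240). The stand is at about (0.616, 0.238), so the axes are about 2 mm apart. The wrist picture shows the roll level, with the spindle tip in the middle of its bore.
- **Yellow and orange rolls:** both were within 1 mm of where they started.
- **Check that gave nothing:** the final top view did not detect the placed roll, so only the wrist and scene views confirm it. The two early camera estimates of the stand's position differed by about 5 mm, and the wrist view settled between them.

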